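# Close the drilling jig's quick clamp on a pine blank

### The arm

A 6-joint arm with a two-finger parallel gripper is mounted at the origin on the work surface. World frame = base frame: x ahead of the robot, y to its left, z up, the work surface at z = 0. Lengths are in m, angles in rad, forces in N, time in s.
With the tool pointing down it reaches from about 0.275 to 0.875 m from the base axis. Payload 12.5 kg.
Tool frame: the origin (TCP) lies at the very end of the fingers, on their centre line; the grasp point (between the pads) lies 19 mm behind it; z points along the fingers, y is the line along which they close (so a half turn about z gives the same grasp; the last joint's range is limited). The gripper opens to 85 mm and grips with 20 to 120 N. Pads are 22 mm wide; open, the fingers measure 114 mm over their backs; the gripper's body (76 mm by 85 mm) begins 54 mm behind the grasp point. The pads swing forward as they close: fully open they stand 13 mm farther back than shut.
Start: joints at [1.248, 0.351, 1.652, -0, 1.139, -0.085], TCP at [0.13, 0.535, 0.231] pointing down, gripper open.
Joint ranges: [-2.75, 2.75], [-0.79, 2.1], [0.01, 2.65], [-1.57, 4.71], [0.07, 3.14], [-2.87, 2.87]. Speed limits (rad/s): [2.22, 2.22, 2.79, 3.14, 3.14, 3.14].

### API

Orientations are given as a 3x3 rotation matrix whose columns are the frame's x, y, z axes.
In Python, from bench import manip gives the robot as it stands. Calls block until the motion is done:
- manip.move_ptp(position, orientation): joint-space move of the TCP to a pose.
- manip.move_l(position, attitude=None, max_speed=0.15): straight line of the TCP; attitude=None keeps the orientation; max_speed is the mean speed in m/s.
- manip.move_j(angles): joint-space move.
- manip.set_gripper(opening, effort=None): opening from 0.0 (shut) to 1.0 (fully open); effort is the grip in N (None keeps the last); returns when the fingers have stopped.
- manip.dwell(seconds).
- manip.inverse_kinematics(position, orientation): joint angles nearest the present ones, or None.
- manip.grab_frame(name): name is "side" or "top"; returns (picture, depth): 384x512x3 uint8, red, green, blue; 384x512 float32, m along the optical axis (not along the pixel's ray), 0 where there is no reading.
- manip.get_calibration(name): a dict with "camera_matrix" (3x3 intrinsics, pixels), "R" (3x3) and "t" (3): a world point X has camera coordinates R X + t. Camera axes: x right, y down, z forward; pixel columns grow to the right and rows downward; lengths in m; the calibration is good to about 2 mm. A picture is of the moment at which its call begins. get_calibration takes no time and is no camera call.
A pose or a line that the arm cannot do raises manip.Unreachable and nothing moves.
- manip.sign_off(): hands the job in; it is judged then, once.
Trained networks look in the newest picture that a camera, given by its name, has taken for a name from the list of things; names that differ only in an ending like _2 or _b are one class to them, and where a whole thing is asked for, a point or a joint stands for the part that bears it (a point fixed in the world has none). Each returns a list of dicts, best first, with "confidence" (0 to 1); they miss things now and then, are a little off and sometimes report something else, mostly with a low value. They report only what shows in the picture. A call takes as long as a camera call. They do not tell look-alikes from the thing itself.
- manip.look_for(camera, name): "at" ([x, y, z] in m, in world coordinates, good to about 4 mm: the middle of the surface that is visible of it).
Readings, each from a call of its own:
- manip.current_time(): time.
- manip.current_qpos(): joint angles.
- manip.current_joint_vel(): joint speeds.
- manip.current_joint_torque(): joint torques, N m.
- manip.current_ee_pos(): TCP position.
- manip.current_tcp_rot(): TCP orientation.
- manip.current_force(): force on the tool from outside, world axes, zero at the start.
- manip.current_ft_torque(): the same for the moment, N m.
- manip.current_grip_width(): opening from 0.0 (shut) to 1.0 (fully open).
- manip.current_grip_force(): force on a finger pad.
Only numpy, scipy, OpenCV 4.12 (cv2) and the standard library are available. Lean on these libraries where they do the work, as an engineer would, in place of code of your own. Each camera call takes 0.05 s, during which the arm holds its last target. There are 200 camera calls.

### The job

Clamp the pine blank in the drilling jig: with the outside of a finger push the clamp strap round until it stops over the blank, and only then push the cam lever all the way down with a fingertip so that the pad bears on the blank. Just push, lift nothing, and leave the blank and the other things on the bench where they are.

Things in the scene. Friction and masses are not known exactly. Their poses are not given: they have to be found in the camera images.
- jig: plywood drilling jig fixed to the bench, plate 250 (x) x 340 (y) x 18 mm. Origin: centre of the plate's underside; x away from the robot, y left, at zero yaw. The strap's pivot stands at (40, -50) mm. A far and a left fence, tops 38 mm above the bench, locate the blank; a stop pin (10 mm across, top 82 mm above the bench) at (58, -8) mm ends the swing
- blank: loose pine board 90 x 140 x 30 mm, 0.2 kg, lying flat in the corner of the jig's two fences; origin centre of underside, 18 mm above the bench, its top 48 mm above the bench
- strap (a joint): swing of the clamp strap about its vertical pivot, rad: 0 parked, 1.70 over the blank at its stop; grows clockwise seen from above. Starts at 0 to 0.6, pointing to the robot's side of the jig; at 1.70 it points along the jig's +y. Stiff: about 2 N at 110 mm from the pivot moves it, and it stays where left. The cam lever and pad ride on it
- strap_pivot (a point): on the strap's pivot axis, at the height of the strap's top face (88 mm above the bench); its x axis points along the strap to its free end, z up. The strap is a plain aluminium bar 25 mm wide and 20 mm high, underside 68 mm and top 88 mm above the bench, reaching 143 mm out from the pivot and 22 mm behind it
- strap_end (a point): middle of the free end of the strap, at its top face, 143 mm from the pivot
- lever (a joint): cam lever, rad: 0 raised (63 degrees above level), 1.10 fully down, level. Starts at 0 to 0.2. Its level axis lies across the strap right above the strap's pivot, 100 mm above the bench; the lever leans and falls to the side away from the strap's free end. Needs 3 to 4 N at its grip, and stays where left
- lever_pivot (a point): on the lever's axis, right above the strap's pivot, 100 mm above the bench; x along the strap to its free end
- lever_grip (a point): middle of the upper face of the lever's black grip (grip 55 mm long, 24 mm wide, 12 mm thick), 85 mm from the lever's axis; the lever ends 110 mm from its axis; x points back along the lever to its axis, z is out of the upper face
- pad: rubber-footed plunger hanging from the strap, 120 mm from the pivot: foot 22 mm across, 10 mm rod standing 18 mm above the strap's top. Origin: centre of the foot's underside, 53 to 55 mm above the bench at the start (5 to 7 mm over the blank). The cam drives it down with the lever; a stiff spring in the foot makes it bear on the blank with about 10 N when the lever is fully down
- glue: white glue bottle, 56 mm across, 150 mm tall, standing on the bench near the jig; bystander; origin centre of underside
- jar: amber glass jar with black cap, 60 mm across, 85 mm tall, standing near the jig; bystander; origin centre of underside
- tin: grey tin, 60 mm across, 80 mm tall, standing near the jig; bystander; origin centre of underside
- driver: blue-handled screwdriver, 180 mm long, lying on the jig plate in front of the blank (top under 50 mm above the bench); bystander; x along it, blade to +x
- dowel: short wooden dowel, 22 mm across, 55 mm tall, standing on the near left corner of the jig plate (top 73 mm above the bench); bystander; origin centre of underside
- wheel: toy wooden wheel in a stand, 70 x 75 mm foot, 83 mm tall, on the bench left of the jig; bystander; origin centre of underside
- barclamp: steel bar clamp lying flat on the bench to the right of the jig, 240 mm long, 20 mm high; bystander; x along its bar
Mind the look-alikes: they are no part of the job. Leave any blue look-alike of the blank alone.

How it is judged:
By the outcome, as a careful person would: the job done as asked, in the order asked, and still so for the second after the job is handed in, with the robot touching nothing.
It also fails if it takes over 54 s, if anything falls off the work surface, if the arm or the gripper's body presses on something with over 40 N, if the wrist force passes 120 N, or if a joint passes its speed limit or range.

## Working session

There is one attempt and no reset: what is moved stays moved. The work goes in short steps, each a Python script; the robot and the scene stay as the last script left them, time stands still between calls to the robot, and variables do not carry over. Pictures are saved under pics/ and viewed, at most 10 in all, crops included, and the job is handed in when it is done.

```bash
mkdir -p pics; ls; python3 - <<'E'
from bench import manip
import cv2,numpy as np
for c in("top","side"):
    p,d=manip.grab_frame(c); cv2.imwrite(f"pics/{c}0.png",cv2.cvtColor(p,cv2.COLOR_RGB2BGR)); np.save(f"{c}d.npy",d)
    K=manip.get_calibration(c);print(c,np.round(-K["R"].T@K["t"],3))
    for n in("jig","blank","strap","strap_pivot","strap_end","lever_pivot","lever_grip","pad","glue","jar","tin","driver","dowel","wheel"):
        print(n,[(np.round(r["at"],3).tolist(),round(r["confidence"],2)) for r in manip.look_for(c,n)][:3])
print(manip.current_time(),manip.current_tcp_rot().round(2).tolist())
E
```

```text
pics
top [0.455 0.079 1.243]
jig [([0.597, -0.187, 0.013], 0.73), ([0.515, 0.05, 0.017], 0.62), ([0.56, 0.032, 0.087], 0.3)]
blank [([0.559, 0.154, 0.053], 0.96), ([0.258, 0.255, 0.031], 0.74)]
strap [([0.557, 0.035, 0.088], 0.84), ([0.564, 0.156, 0.051], 0.16)]
strap_pivot [([0.552, 0.038, 0.085], 0.71), ([0.513, 0.047, 0.015], 0.56)]
strap_end [([0.558, 0.033, 0.089], 0.87), ([0.718, 0.138, 0.08], 0.29)]
lever_pivot [([0.554, 0.037, 0.085], 0.78)]
lever_grip [([0.61, 0.025, 0.162], 0.75)]
pad [([0.538, 0.338, 0.056], 0.68), ([0.606, 0.026, 0.157], 0.38)]
glue [([0.72, -0.018, 0.102], 0.9), ([0.605, 0.027, 0.159], 0.33)]
jar [([0.714, 0.262, 0.086], 0.73)]
tin [([0.719, 0.138, 0.081], 0.56)]
driver [([0.465, 0.01, 0.039], 0.73), ([0.553, 0.032, 0.086], 0.35)]
dowel [([0.431, 0.204, 0.075], 0.5), ([0.557, 0.038, 0.085], 0.44)]
wheel [([0.718, 0.138, 0.081], 0.19)]
side [ 0.163 -0.544  0.722]
jig [([0.513, 0.015, 0.018], 0.76)]
blank [([0.36, 0.421, 0.032], 0.78), ([0.254, 0.24, 0.031], 0.78), ([0.555, 0.157, 0.046], 0.56)]
strap [([0.55, 0.031, 0.091], 0.98)]
strap_pivot [([0.553, 0.034, 0.088], 0.7), ([0.581, -0.19, 0.014], 0.55)]
strap_end [([0.556, 0.028, 0.085], 0.83)]
lever_pivot [([0.552, 0.029, 0.086], 0.72)]
lever_grip [([0.604, 0.025, 0.155], 0.83)]
pad []
glue [([0.718, -0.039, 0.077], 0.6)]
jar [([0.706, 0.249, 0.062], 0.63)]
tin [([0.713, 0.118, 0.054], 0.98)]
driver [([0.456, 0.003, 0.045], 0.82), ([0.433, 0.196, 0.056], 0.46)]
dowel [([0.43, 0.198, 0.055], 0.55), ([0.55, 0.033, 0.09], 0.24)]
wheel [([0.539, 0.329, 0.04], 0.73)]
1.5 [[-0.97, 0.24, 0.0], [0.24, 0.97, 0.0], [-0.0, 0.0, -1.0]]
```

View pics/top0.png

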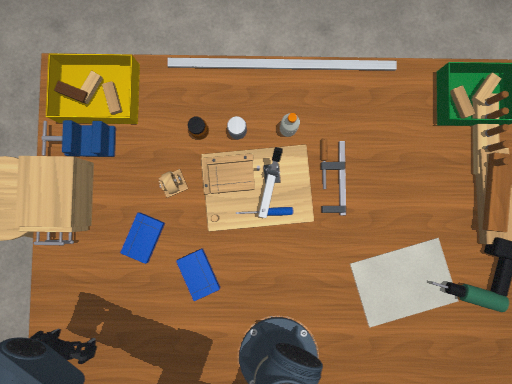

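View pics/side0.png

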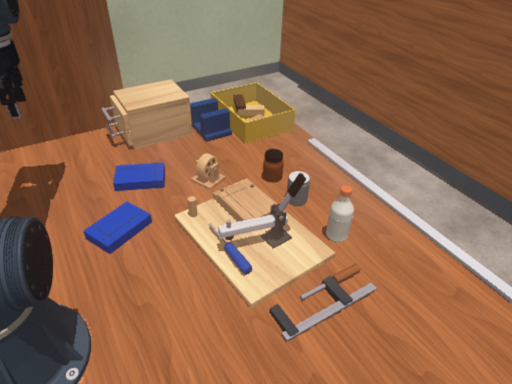

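```bash
cat > h.py <<'E'
from bench import manip
import cv2,numpy as np
def cloud(c,d):
    K=manip.get_calibration(c);v,u=np.indices(d.shape)
    P=np.stack([u,v,np.ones_like(u)],-1)@np.linalg.inv(K["camera_matrix"]).T*d[...,None]
    return (P-K["t"])@K["R"]
def pix(c,X):
    K=manip.get_calibration(c);q=K["camera_matrix"]@(K["R"]@np.array(X)+K["t"]);return q[:2]/q[2]
E
python3 - <<'E'
from h import *
P=cloud("top",np.load("topd.npy"))
p=P.reshape(-1,3)
def sel(x0,x1,y0,y1,z0,z1):
    return p[(p[:,0]>x0)&(p[:,0]<x1)&(p[:,1]>y0)&(p[:,1]<y1)&(p[:,2]>z0)&(p[:,2]<z1)]
s=sel(.38,.68,-.1,.12,.082,.094)
print(len(s),cv2.minAreaRect(s[:,:2].astype(np.float32)),np.median(s[:,2]))
s=sel(.3,.7,-.2,.3,.012,.024);print("plate",cv2.minAreaRect(s[:,:2].astype(np.float32)))
s=sel(.48,.64,.05,.25,.043,.053);print("blank",cv2.minAreaRect(s[:,:2].astype(np.float32)))
s=sel(.5,.7,-.05,.1,.11,.2);print("lever",s[s[:,2].argsort()][::max(1,len(s)//12)].round(3).tolist())
for n,X in dict(piv=(.55,.036,.088),).items(): print(pix("top",X))
E
```

```text
369 ((0.5237888693809509, 0.04209669679403305), (0.16032809019088745, 0.060459256172180176), 3.197573184967041) 0.08797052956729662
plate ((0.5019617676734924, 0.04161942005157471), (0.3953373432159424, 0.4836346507072449), 0.11161155253648758)
blank ((0.5777498483657837, 0.15742698311805725), (0.11084838956594467, 0.1773727834224701), 6.355936527252197)
lever [[0.58, 0.026, 0.11], [0.583, 0.047, 0.112], [0.583, 0.029, 0.113], [0.588, 0.032, 0.119], [0.595, 0.033, 0.133], [0.605, 0.031, 0.146], [0.612, 0.034, 0.16], [0.613, 0.026, 0.169], [0.618, 0.029, 0.177], [0.62, 0.013, 0.185], [0.635, 0.011, 0.194], [0.632, 0.011, 0.196]]
[270.11280088 181.68765861]
```

The top picture shows the jig plate (corners about 202,153 / 305,146 / 313,221 / 208,231). The strap runs from its pivot at about (271,172) down to its end at (264,215), pointing at the robot and a little left. The black lever grip is at (277,154), leaning away. The driver is at (280,211) to the right of the strap end, the dowel at (214,217), and the real blank is in the fence corner. The side view agrees. Next I'll fit the plate and strap numerically.

```bash
python3 - <<'E'
from h import *
im=cv2.imread("pics/top0.png");d=np.load("topd.npy");P=cloud("top",d)
def comp(m,seed):
    n,l,st,_=cv2.connectedComponentsWithStats(m.astype(np.uint8));
    u,v=seed; i=l[v,u]; print("label",i,st[i] if i else None); return l==i
hsv=cv2.cvtColor(im,cv2.COLOR_BGR2HSV)
# plate: tan bright, unlike bench
box=np.zeros(d.shape,bool);box[135:245,190:325]=1
m=box&(P[...,2]>.010)&(P[...,2]<.1)&(hsv[...,2]>150)
print(hsv[195,235],hsv[240,240])
c=comp(m,(235,205))
Q=P[c].copy()
# project at z .018 (use pixels ray)
K=manip.get_calibration("top");C=-K["R"].T@K["t"]
Q18=C+(Q-C)*((.018-C[2])/(Q[:,2:]-C[2]))
r=cv2.minAreaRect(Q18[:,:2].astype(np.float32));print("plate",r,cv2.boxPoints(r).round(3).tolist())
s=box&(P[...,2]>.083)&(P[...,2]<.095)&(P[...,0]>.40)&(P[...,0]<.56)&(hsv[...,1]<60)&(hsv[...,2]>120)
c=comp(s,(266,205));q=P[c]
r=cv2.minAreaRect(q[:,:2].astype(np.float32));print("strap",len(q),r,cv2.boxPoints(r).round(3).tolist(),np.median(q[:,2]))
f=cv2.fitLine(q[:,:2].astype(np.float32),cv2.DIST_HUBER,0,.01,.01).ravel();print(f,np.degrees(np.arctan2(f[1],f[0])))
cr=im[135:245,190:325];cv2.imwrite("pics/crop.png",cv2.resize(cr,None,fx=5.5,fy=5.4,interpolation=cv2.INTER_CUBIC))
E
```

```text
[ 18 109 218] [ 14 165 151]
label 3 [ 201  144  113   87 7373]
plate ((0.5371837019920349, 0.07543691992759705), (0.24939802289009094, 0.3414234220981598), 6.262136459350586) [[0.39500001072883606, 0.23199999332427979], [0.4320000112056732, -0.1080000028014183], [0.6800000071525574, -0.08100000023841858], [0.6430000066757202, 0.2590000033378601]]
label 1 [259 179  16  39 305]
strap 305 ((0.5016768574714661, 0.04627217352390289), (0.024550359696149826, 0.11991489678621292), 77.8163070678711) [[0.4399999976158142, 0.04699999839067459], [0.5580000281333923, 0.02199999988079071], [0.5630000233650208, 0.04600000008940697], [0.44600000977516174, 0.07100000232458115]] 0.08815992920731215
[ 0.97686875 -0.21383972  0.50214016  0.04627632] -12.3474655
```

View pics/crop.png

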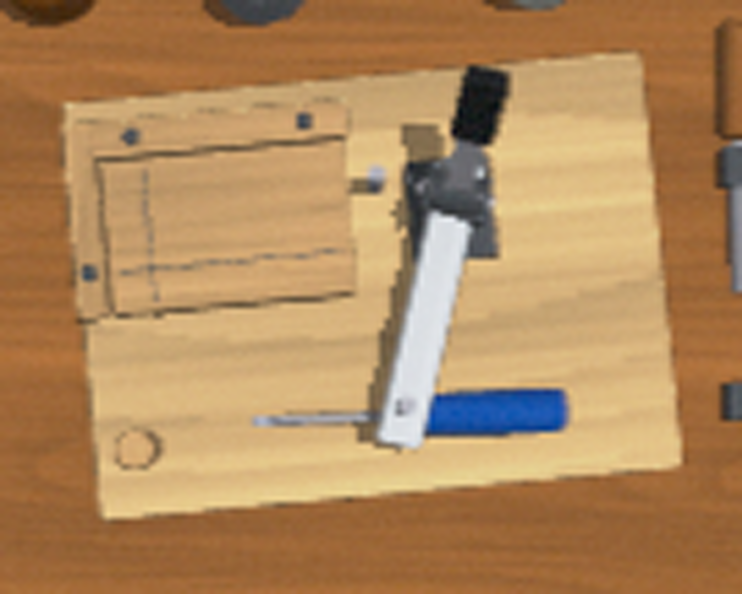

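The plate fits at 249 x 341 mm. That puts the pivot at about (0.582, 0.030), with the strap end 142 mm out, which matches. The strap is at about 168° in world, a swing of about 0.45. Next I push the strap with the shut fingers.

```bash
cat >> h.py <<'E'
yaw=np.radians(6.26);cen=np.array([.5372,.0754])
Rj=np.array([[np.cos(yaw),-np.sin(yaw)],[np.sin(yaw),np.cos(yaw)]])
piv=cen+Rj@[.040,-.050]
def att(y):
    y=np.array([y[0],y[1],0.])/np.hypot(*y);z=np.array([0,0,-1.]);return np.stack([np.cross(y,z),y,z],1)
def sp(deg,gap,z,r=.106):
    a=np.radians(deg);t=np.array([np.sin(a),-np.cos(a)])
    p=piv+r*np.array([np.cos(a),np.sin(a)])-t*(.027+gap)
    return np.array([*p,z]),att(t),t
E
python3 - <<'E'
from h import *
print(piv)
end=np.degrees(yaw)+90
for a in (168,140,end): 
    p,R,t=sp(a,0,.07);print(p.round(3),manip.inverse_kinematics(p,R))
manip.set_gripper(0.0)
p,R,t=sp(168,.03,.2);manip.move_ptp(p,R)
p,R,t=sp(168,.03,.072);manip.move_l(p,R,max_speed=.15)
print(manip.current_force().round(1),manip.current_ee_pos().round(4),manip.current_time())
angs=list(np.linspace(168,end+3,12))
for a in angs+list(end+3-np.arange(1,7)*.7):
    p,R,t=sp(a,0,.072);manip.move_l(p,R,max_speed=.06)
    f=manip.current_force();ft=f[:2]@t;print(round(a,1),f.round(1),round(ft,1))
    if ft<-12: break
print(manip.current_time())
p,d=manip.grab_frame("top");cv2.imwrite("pics/top1.png",cv2.cvtColor(p,cv2.COLOR_RGB2BGR)[100:260,170:350].repeat(4,0).repeat(4,1))
E
```

```text
[0.58241351 0.03005975]
[0.473 0.026 0.07 ] [-4.40552695e-02  4.64543084e-01  1.97066806e+00 -4.44089210e-16
  7.06381511e-01 -1.40541209e+00]
[0.484 0.078 0.07 ] [ 6.38105824e-02  4.86449866e-01  1.92971808e+00 -4.44089210e-16
  7.25424708e-01 -8.08854044e-01]
[0.544 0.132 0.07 ] [ 1.55734922e-01  5.82770301e-01  1.74649342e+00 -4.44089210e-16
  8.12328934e-01  4.64773110e-02]
[ 0.3 -0.7 -0.1] [ 0.4673 -0.0036  0.0726] 5.5333
168.0 [ 0.1 -0.5 -0.3] -0.4
161.8 [-0.1  0.2  0.1] 0.2
155.5 [-0.1 -0.2  0. ] -0.2
149.3 [ 0.1 -0.5  0.5] -0.4
143.0 [-0.1 -0.6  0.3] -0.5
136.8 [-0.3  0.7 -0.1] 0.3
130.5 [ 0.1  1.  -0.6] 0.7
124.3 [-0.7  0.1  0.8] -0.5
118.0 [-0.2  0.7 -0.1] 0.2
111.8 [-0.8 -0.3 -0.1] -0.9
105.5 [ 0.   0.4 -0.2] 0.1
99.3 [ 0.3 -0.4  0.5] 0.3
98.6 [-1.4 -0.8  0.8] -1.5
97.9 [-1.  -1.7 -0. ] -1.2
97.2 [-1.7 -0.2 -0.8] -1.8
96.5 [-5.4 -1.5  2.4] -5.5
95.8 [-11.1  -5.    6.5] -11.6
95.1 [-16.1  -5.6  11. ] -16.5
11.5333
```

The force rose right at the expected stop angle of 96.3°. I'll back off and check.

```bash
python3 - <<'E'
from h import *
end=np.degrees(yaw)+90
p,R,t=sp(end,.04,.072);manip.move_l(p,R,max_speed=.1)
p[2]=.24;manip.move_l(p,R,max_speed=.2)
# stand clear to the near side of the jig
q=np.array([.40,.03,.26]);manip.move_l(q,R,max_speed=.2)
im,d=manip.grab_frame("top");b=cv2.cvtColor(im,cv2.COLOR_RGB2BGR)
P=cloud("top",d);cv2.imwrite("pics/top2.png",cv2.resize(b[130:250,190:330],None,fx=5.5,fy=5,interpolation=cv2.INTER_CUBIC))
im,_=manip.grab_frame("side");cv2.imwrite("pics/side2.png",cv2.resize(cv2.cvtColor(im,cv2.COLOR_RGB2BGR)[130:300,160:370],None,fx=3.5,fy=3.5,interpolation=cv2.INTER_CUBIC))
# jig-frame points relative to pivot
L=np.concatenate([(P[...,:2]-piv)@Rj,P[...,2:]],-1).reshape(-1,3)
s=L[(abs(L[:,2]-.088)<.005)&(abs(L[:,0])<.04)&(L[:,1]>.03)&(L[:,1]<.16)]
f=cv2.fitLine(s[:,:2].astype(np.float32),cv2.DIST_HUBER,0,.01,.01).ravel();print(len(s),f,s[:,1].max())
v=L[(abs(L[:,0])<.02)&(L[:,1]<-.01)&(L[:,1]>-.12)&(L[:,2]>.1)];v=v[np.argsort(v[:,2])];print(v[::max(1,len(v)//14)].round(3).tolist())
for c in("top","side"):
    print([((Rj.T@(r["at"][:2]-piv)).round(3),round(r["at"][2],3),round(r["confidence"],2)) for r in manip.look_for(c,"lever_grip")][:2])
print(manip.current_time())
E
```

```text
286 [ 1.0745036e-02  9.9994224e-01 -3.0156231e-04  8.6199701e-02] 0.14124425241036737
[[0.017, -0.012, 0.111], [0.003, -0.012, 0.133], [-0.007, -0.02, 0.139], [-0.006, -0.022, 0.147], [-0.007, -0.024, 0.157], [-0.008, -0.029, 0.164], [0.011, -0.034, 0.167], [-0.007, -0.034, 0.173], [-0.002, -0.037, 0.18], [-0.012, -0.044, 0.183], [-0.009, -0.041, 0.189], [0.011, -0.054, 0.193], [-0.008, -0.046, 0.195], [-0.003, -0.055, 0.198], [0.005, -0.05, 0.199]]
[(array([0.142, 0.089]), 0.082, 0.73), (array([-0.004, -0.029]), 0.161, 0.6)]
[(array([-0.006, -0.031]), 0.156, 0.55)]
14.225
```

View pics/top2.png

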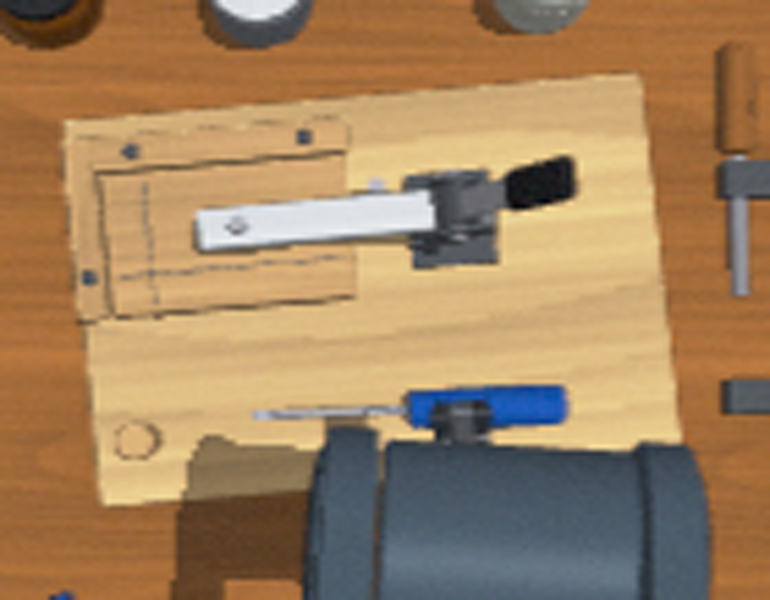

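View pics/side2.png

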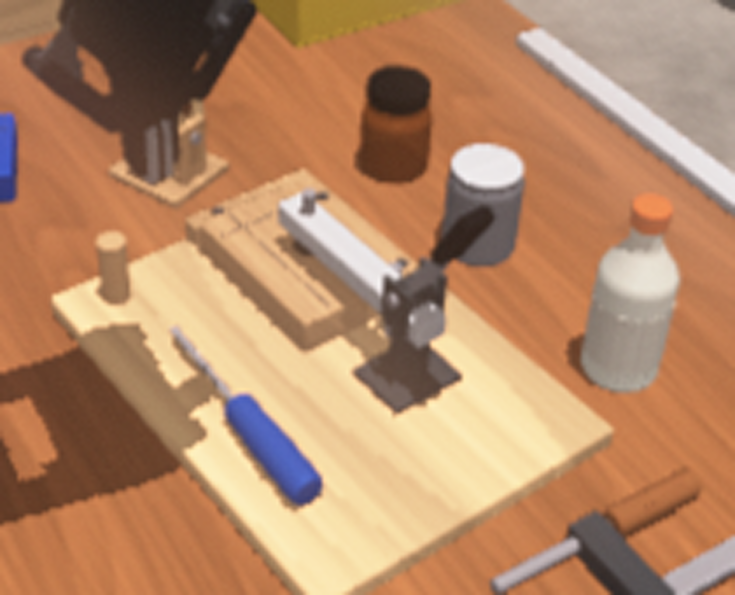

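The strap lies along the jig's y to within 0.6°, against the pin (376,186), with the pad rod at (237,225) over the blank. The lever is raised at about 63° with its grip at (540,182), and the driver, dowel and blank haven't moved. Next is the lever, pushed with the fingertip's outer edge along its arc.

```bash
python3 - <<'E'
from h import *
R=att(Rj@[1,0])
def tp(deg,h,r=.092):
    a=np.radians(deg);o=r*np.cos(a)-h*np.sin(a)-.011;z=.1+r*np.sin(a)+h*np.cos(a)
    return np.array([*(piv+Rj@[-.001,-o]),z])
for a,h in((63,.02),(30,.006),(-3,.006)): print(tp(a,h).round(3),manip.inverse_kinematics(tp(a,h),R) is not None)
p=tp(63,.022);manip.move_l([p[0],p[1],.25],R,max_speed=.15)
manip.move_l(p,R,max_speed=.1);print(manip.current_force().round(1))
for a in list(range(63,5,-4))+list(np.arange(5,-8,-1.)):
    manip.move_l(tp(a,.006),R,max_speed=.05);f=manip.current_force();print(a,f.round(1),manip.current_ee_pos()[2].round(4))
    if f[2]>22 or np.linalg.norm(f)>40: break
p=manip.current_ee_pos();p[2]=.25;manip.move_l(p,R,max_speed=.15)
manip.move_l([.40,.03,.26],R,max_speed=.2)
for c,s in(("top",np.s_[130:250,190:330]),("side",np.s_[130:300,160:370])):
    im,d=manip.grab_frame(c);cv2.imwrite(f"pics/{c}3.png",cv2.resize(cv2.cvtColor(im,cv2.COLOR_RGB2BGR)[s],None,fx=3.5,fy=3.5,interpolation=cv2.INTER_CUBIC))
    P=cloud(c,d);L=np.concatenate([(P[...,:2]-piv)@Rj,P[...,2:]],-1).reshape(-1,3)
    for y in(-.055,-.07,-.085,-.1,-.12):
        v=L[(abs(L[:,0])<.009)&(abs(L[:,1]-y)<.005)&(L[:,2]>.04)];print(c,y,len(v),np.median(v[:,2]).round(4) if len(v) else 0)
    if c=="top":
        s=L[(abs(L[:,2]-.088)<.005)&(abs(L[:,0])<.04)&(L[:,1]>.03)&(L[:,1]<.16)];print(cv2.fitLine(s[:,:2].astype(np.float32),cv2.DIST_HUBER,0,.01,.01).ravel())
print(manip.current_time())
E
```

```text
[0.583 0.017 0.191] True
[ 0.589 -0.035  0.151] True
[ 0.59  -0.051  0.101] True
[ 0.4 -0.3  0.3]
63 [ 0.3 -0.7  0.3] 0.1846
59 [ 0.3  0.5 -0.1] 0.1818
55 [0.5 0.  1.1] 0.1786
51 [ 0.6  0.4 -0.2] 0.175
47 [0.9 0.7 0.9] 0.1711
43 [0.1 0.2 0.4] 0.1668
39 [-0.7 -0.7  0.2] 0.1622
35 [-0.2 -0.3 -0.6] 0.1574
31 [0.8 0.4 1.3] 0.1522
27 [-0.7 -0.4 -0.1] 0.1468
23 [-0.5 -0.2 -0.1] 0.1411
19 [-0.3 -0.7  1. ] 0.1352
15 [-0.3 -0.3  0.5] 0.1292
11 [-0.6 -0.5 -0.1] 0.123
7 [0.1 0.7 1. ] 0.1167
5.0 [-0.3 -0.   0.9] 0.1138
4.0 [-0.  -0.2  0.8] 0.1123
3.0 [1.1 0.2 0.7] 0.1107
2.0 [0.2 0.1 0.3] 0.1091
1.0 [0.4 0.  0.9] 0.1075
0.0 [-1.1 -0.   1.8] 0.106
-1.0 [-4.9  0.9 16.5] 0.1057
-2.0 [-10.2   2.5  28.2] 0.1053
top -0.055 18 0.1052
top -0.07 19 0.1067
top -0.085 19 0.1058
top -0.1 18 0.106
top -0.12 0 0
[ 2.0234114e-02 -9.9979526e-01 -2.2693112e-04  8.4611796e-02]
side -0.055 19 0.1051
side -0.07 21 0.1067
side -0.085 18 0.1072
side -0.1 24 0.1067
side -0.12 0 0
25.0667
```

View pics/side3.png

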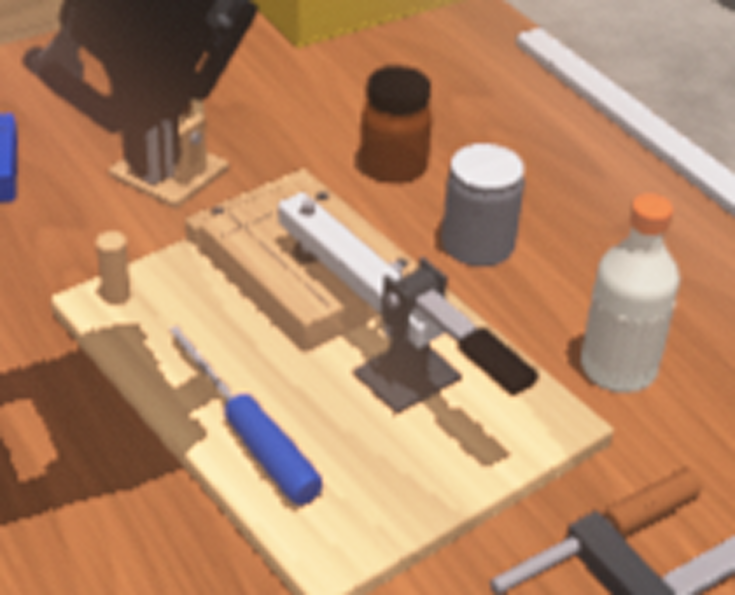

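View pics/top3.png

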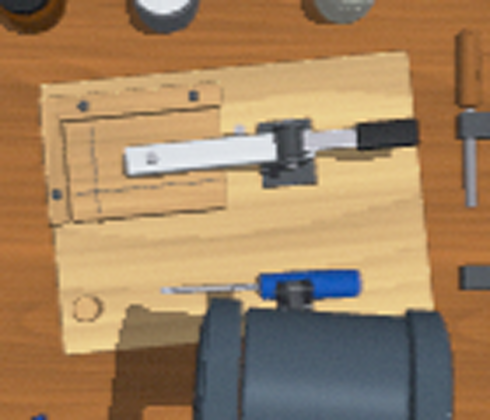

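The lever is level: its upper face is flat at about 0.106 m along its length. The fit hints that the strap backed off slightly (about 0.03 rad) under the side force, so I'll compare the two pictures directly.

```bash
python3 - <<'E'
from h import *
for n in("top2","top3"):
    im=cv2.resize(cv2.imread(f"pics/{n}.png"),(1400,1200),interpolation=cv2.INTER_AREA)
    h=cv2.cvtColor(im,cv2.COLOR_BGR2HSV);m=((h[...,1]<50)&(h[...,2]>150)).astype(np.uint8)
    N,l,st,_=cv2.connectedComponentsWithStats(m[250:700,250:840].copy());i=1+st[1:,4].argmax()
    q=np.argwhere(l==i)[:,::-1].astype(np.float32)
    print(n,st[i],cv2.fitLine(q,cv2.DIST_L2,0,.01,.01).ravel(),cv2.minAreaRect(q))
E
```

```text
top2 [  105   130   436   118 33920] [ 9.9567419e-01 -9.2913501e-02  3.2359888e+02  1.8857193e+02] ((323.1954345703125, 188.05520629882812), (84.14216613769531, 435.4602355957031), 84.74073028564453)
top3 [  104   130   437   120 33939] [ 9.9548906e-01 -9.4876140e-02  3.2404886e+02  1.8887157e+02] ((322.99127197265625, 188.74276733398438), (83.80204772949219, 436.5733337402344), 84.47245788574219)
```

The strap moved by no more than about 0.004 rad, so it is still at its stop. The lever is level, the robot is clear and nothing else has shifted, so I'm handing in.

```bash
python3 -c "
from bench import manip
print(manip.sign_off(),manip.current_time())"
```

```text
the job is handed in; nothing more can be done
the job is handed in; nothing more can be done
```

The job is handed in: the strap is at its stop over the blank and the cam lever is fully down and level. By the pictures and force readings nothing else moved; the pad's grip on the blank was not measured.

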